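Pack and lock the conservator's site case

ROBOT

A 7-joint arm with a two-finger parallel gripper is mounted at the origin on the work surface. World frame = base frame: x ahead of the robot, y to its left, z up, the work surface at z = 0. Lengths are in mm, angles in rad, forces in N, time in s.
With the tool pointing down it reaches from about 350 to 900 mm from the base axis. Payload 7.2 kg.
Tool frame: the origin (TCP) lies on the centre line of the jaws, within the pads' length; the fingertips stand 14 mm ahead of it and the grasp point (between the pads) lies 5 mm behind it; z points along the fingers, y is the line along which they close (so a half turn about z gives the same grasp; the last joint's range is limited). The gripper opens to 85 mm and grips with 20 to 120 N. Pads are 22 mm wide; open, the fingers measure 114 mm over their backs; the gripper's body (76 mm by 85 mm) begins 54 mm behind the grasp point. The pads swing forward as they close: fully open they stand 13 mm farther back than shut.
Start: joints at [1.25, 0.411, -0.013, 1.596, 0.006, 1.134, -0.082], TCP at [156.31, -605.141, 245.297] pointing down, gripper open.
Joint ranges: [-2.95, 2.95], [-0.29, 1.99], [-1.47, 1.44], [0.14, 2.54], [-1.03, 4.17], [0.13, 1.85], [-2.86, 2.86]. Speed limits (rad/s): [2.39, 2.39, 3.01, 3.01, 3.14, 3.14, 3.14].

INTERFACE

Orientations are given as a unit quaternion [x, y, z, w].
In Python, from station import manip gives the robot as it stands.
- The arm moves only by the tool apply_moves, never from a script. Its argument "deltas" is a list of rows, each an object of numbers: "tx", "ty", "tz": the shift along the tool's x, y, z as a fraction of full scale; "roll": the turn about the tool's z as a fraction of full scale; "jaw": the closure, from -1 (fully open) to 1 (shut). In form: [{"tx": .., "ty": .., "tz": .., "roll": .., "jaw": ..}, ...]. A call has 1 to 20 rows; each row shifts and turns the commanded pose from where the row before left it, along the tool's axes as they then stand; what a row does not reach is not made up. Full scale, the value 1, is 200 mm for a shift and 30 degrees for a turn. A row lasts 1/10 s, in which the tool goes at most 50 mm and 8.59 degrees, less where a joint would pass 70% of its speed; a pose out of reach is approached as far as the arm can. A call with a number of a shift or a turn outside -1 to 1 is refused whole. A call with a gripper value outside its range is refused whole. The fingers move at their own pace and stop on an object; "newtons" is the grip in N (left out, the last holds). Time passes only in rows, so rows that do not move let the fingers close. It gives the time, the measured TCP pose, the force, the opening and the grip force at its end, in the units of the state.
- manip.state(): the state, without advancing time (a new reading comes with each control period).
- manip.grab_frame(name): name is "scene" or "side" or "wrist"; returns the picture (420x560x3 uint8, red, green, blue); there is no depth.
- manip.camera_params(name): a dict with "mtx" (3x3 intrinsics, pixels), "k1" (the pictures are not rectified: a ray, as slopes to the right and down, at radius r is drawn at 1 + k1 r^2 times it, then the intrinsics apply), "world_to_cam" (4x4, takes a point from world to camera coordinates). Camera axes: x right, y up, looking along -z (the intrinsics and any distortion apply to the point x, -y, -z); pixel columns grow to the right and rows downward; lengths in mm; the calibration is good to about 2 mm. A picture is of the moment at which its call begins: read the wrist's pose just before it. camera_params takes no time and is no camera call; for the wrist camera it gives the pose at the moment of the call.
- manip.job_done(): hands the job in; it is judged then, once.
The state is a dict: "t": time; "joints": joint angles; "dq": joint speeds; "tau": joint torques, N m; "tool_pos": TCP position; "eef_rot": TCP orientation; "contact_force": force on the tool from outside, world axes, zero at the start; "ft_torque": the same for the moment, N m; "grip_width": finger opening in mm; "finger_force": force on a finger pad.
Only numpy, scipy, OpenCV 4.12 (cv2) and the standard library are available. Lean on these libraries where they do the work, as an engineer would, in place of code of your own. Each camera call takes 0.05 s, during which the arm holds its last target. There are 200 camera calls.

TASK

Pack the wooden case for a site visit: stand every small amber bottle upright in the left, cork-lined compartment and put every flat tin in the right, bare compartment. When all are in, swing the lid down and press it shut until the catch snaps and holds it, then slide the black lock grip on the front step to the left, all the way to its end stop. Leave the other things on the bench where they are.

Things in the scene. Friction and masses are not known exactly. Their poses are not given: they have to be found in the camera images.
- case: Fixed light-wood case, open on top. Origin: centre of the main box's underside, on the bench; x from front (robot side) to hinge side, y to its left seen from the robot. Main box 172 (x) x 258 (y) x 70 mm high, walls, floor and full-height middle partition 6 mm thick. In front of it a step, full width, 62 mm deep, 45 mm high, carries the catch (dark metal, y -70 mm, 78 mm high) and the lock slide.
- cork_floor (a point): Centre of the floor (upper face) of the LEFT compartment (+y), lined with brown cork: for the bottles. 160 (x) x 120 (y) mm inside, 64 mm deep. Axes as the case.
- bare_floor (a point): Centre of the floor (upper face) of the RIGHT compartment (-y), bare wood: for the tins. 160 (x) x 120 (y) mm inside, 64 mm deep. Axes as the case.
- lid (a joint): Angle of the lid, rad: 0 shut, 1.57 straight up, stop at 1.9; starts 1.58 to 1.75. Stiff hinge along the case's y: it stays where it is left; about 3 N at the front edge moves it. At about 0.07 it meets a sprung roller catch; about 10 N straight down near the front edge pushes it past, and it then snaps to 0 and is held. Up to 25 N does no harm.
- lid_hinge (a point): Middle of the hinge line: case frame (+86, 0, 70.5) mm. The lid is a flat wooden board without handle, 172 mm (hinge to front edge) x 258 x 8 mm; its underside lies in the hinge line's plane, its outer face 8 mm from it. Push it from outside with closed fingers.
- lid_front (a point): Middle of the lid's front (free) edge on its OUTER face. A small steel striker (y -70 mm) and a thin steel keeper (y +112 mm) stick out 8 and 45 mm past this edge.
- lock (a joint): Travel of the lock slide's grip, m: starts at 0 to 0.015, end stop at 0.060 (locked). Moves along the case's +y (to the left seen from the robot). Friction about 2 N, stays where left.
- lock_top (a point): Centre of the top of the lock's black grip, a block 28 (case x) x 20 (case y) x 40 mm high, on an aluminium track 14 mm high on the front step of the case; its top is 99.5 mm above the bench, case x = -122 mm, case y = +20 mm + travel. At least 30 mm free on its -y side.
- bottle0: Small amber glass bottle, upright; round body 34 mm diameter up to 38 mm height, black cap 24 mm diameter, 54 mm high in all, about 70 g. Origin: centre of its underside; z along its axis. May be absent.
- bottle1: Small amber glass bottle, upright; round body 34 mm diameter up to 38 mm height, black cap 24 mm diameter, 54 mm high in all, about 70 g. Origin: centre of its underside; z along its axis. May be absent.
- bottle2: Small amber glass bottle, upright; round body 34 mm diameter up to 38 mm height, black cap 24 mm diameter, 54 mm high in all, about 70 g. Origin: centre of its underside; z along its axis. May be absent.
- tin0: Small flat round metal tin, 40 mm diameter, 24 mm high, about 60 g, lying flat. Origin: centre of its underside; z along its axis. May be absent.
- tin1: Small flat round metal tin, 40 mm diameter, 24 mm high, about 60 g, lying flat. Origin: centre of its underside; z along its axis. May be absent.
- tin2: Small flat round metal tin, 40 mm diameter, 24 mm high, about 60 g, lying flat. Origin: centre of its underside; z along its axis. May be absent.
- solvent: Bystander: tall clear glass bottle, 72 mm diameter, 170 mm high. Origin: centre of underside. Leave alone.
- brush: Bystander: brush with a wooden handle, 200 mm long, lying along its x. Leave alone.
- fragment: Bystander: piece of dark carved wood, 70 x 130 x 63 mm. Origin: centre of underside. Leave alone.
- dish: Bystander: white ceramic dish, 90 mm across, 35 mm high. Origin: centre of underside. Leave alone.
Things that resemble listed ones, but are neither listed nor needed, are in the scene too. What is shaped like the bottle2 but green is not meant. Leave any yellow look-alike of the bottle0 alone.

How it is judged (in metres and radians):
On the way, in this order (a step that is already met when the one before it is completed fails the run):
1. all bottles stand upright in the cork-lined compartment and all tins are in the bare one (x of bottle0 in the frame of cork_floor between -0.08 and 0.08 m and y of bottle0 in the frame of cork_floor between -0.06 and 0.06 m and height (world z) of each of bottle0, bottle1, bottle2, tin0, tin1, tin2 below 0.045 m and linear speed of each of bottle0, bottle1, bottle2, tin0, tin1, tin2 below 0.03 m/s and angle between each of bottle0, bottle1, bottle2's own z axis and vertical below 0.25 rad and x of bottle1 in the frame of cork_floor between -0.08 and 0.08 m and y of bottle1 in the frame of cork_floor between -0.06 and 0.06 m and x of bottle2 in the frame of cork_floor between -0.08 and 0.08 m and y of bottle2 in the frame of cork_floor between -0.06 and 0.06 m and x of tin0 in the frame of bare_floor between -0.08 and 0.08 m and y of tin0 in the frame of bare_floor between -0.06 and 0.06 m and x of tin1 in the frame of bare_floor between -0.08 and 0.08 m and y of tin1 in the frame of bare_floor between -0.06 and 0.06 m and x of tin2 in the frame of bare_floor between -0.08 and 0.08 m and y of tin2 in the frame of bare_floor between -0.06 and 0.06 m), for 0.2 s.
2. the lid is pressed shut past its catch (value of joint lid below 0.02 rad), for 0.3 s.
3. the lock grip is at its end stop (value of joint lock above 0.055 m), for 0.2 s.
At the end, for the whole second after the job is handed in: Every bottle present is within the cork-lined compartment, upright (within 0.25 rad), every tin present within the bare compartment, none higher than 45 mm above the bench, all at rest; the lid is shut past its catch (below 0.02 rad) and the lock is within 5 mm of its end stop (all of step 1 and value of joint lid below 0.02 rad and value of joint lock above 0.055 m); the robot touches nothing.
It fails at once if the solvent is moved by more than 3 cm (distance of solvent from where it was at the start of the episode above 0.03 m).
It fails at once if the brush is moved by more than 3 cm (distance of brush from where it was at the start of the episode above 0.03 m).
It fails at once if the fragment is moved by more than 3 cm (distance of fragment from where it was at the start of the episode above 0.03 m).
It fails at once if the dish is moved by more than 3 cm (distance of dish from where it was at the start of the episode above 0.03 m).
Of bottle0, bottle1, bottle2, tin0, tin1, tin2 only 4 to 6 are there at a start; the rules pass over those that are not, and their reading is None.
At some moment in a run one of bottle0, bottle1, bottle2, tin0, tin1, tin2 may be knocked a few centimetres aside while the robot is not near it.
It also fails if it takes over 208 s, if anything falls off the work surface, if the arm or the gripper's body presses on something with over 40 N, if the wrist force passes 120 N, or if a joint passes its speed limit or range.

## Working session

There is one attempt and no reset: what is moved stays moved. The work goes in short steps, Python scripts to look and compute and a tool call to move; the robot and the scene stay as the last step left them, time stands still between calls to the robot, and variables do not carry over. Pictures are saved under pics/ and viewed, at most 14 in all, crops included, and the job is handed in when it is done.

Besides the shell and the picture viewer there is one more tool, called after ">>>" as name(argument=value, ...), one argument or row to a line, values as JSON. apply_moves: Moves the arm, as the interface text tells. Its arguments: {"type":"object","properties":{"deltas":{"type":"array","items":{"type":"object","properties":{"tx":{"type":"number","minimum":-1,"maximum":1},"ty":{"type":"number","minimum":-1,"maximum":1},"tz":{"type":"number","minimum":-1,"maximum":1},"roll":{"type":"number","minimum":-1,"maximum":1},"jaw":{"type":"number"}}}},"newtons":{"type":"number"}},"required":["deltas"]}

```bash
mkdir -p pics; cat > h.py <<'E'
import numpy as np, cv2
from station import manip
def grab(n,f=None):
    p=manip.camera_params(n); im=manip.grab_frame(n)
    if f: cv2.imwrite(f'pics/{f}.png',cv2.cvtColor(im,cv2.COLOR_RGB2BGR))
    return im,p
def ray(p,u,v):
    K=np.array(p['mtx']);x=(u-K[0,2])/K[0,0];y=(v-K[1,2])/K[1,1]
    a,b=x,y
    for _ in range(30):
        s=1+p['k1']*(a*a+b*b);a,b=x/s,y/s
    T=np.array(p['world_to_cam']);R=T[:3,:3]
    return -R.T@T[:3,3], R.T@np.array([a,-b,-1])
def onz(p,u,v,z):
    o,d=ray(p,u,v);return o+d*(z-o[2])/d[2]
def proj(p,X):
    T=np.array(p['world_to_cam']);c=T[:3,:3]@np.array(X,float)+T[:3,3]
    a,b=c[0]/-c[2],-c[1]/-c[2];s=1+p['k1']*(a*a+b*b);K=np.array(p['mtx'])
    return K[0,0]*a*s+K[0,2],K[1,1]*b*s+K[1,2]
E
python3 - <<'E'
from h import *
for n in('scene','side','wrist'):
    im,p=grab(n,n+'0'); print(n,ray(p,280,210),p['mtx'][0],p['k1'])
s=manip.state();print(s['tool_pos'],s['eef_rot'],s['t'],s['grip_width'],s['contact_force'])
E
```

```text
scene (array([1032.01743065, -684.45975875, 1256.44105283]), array([-0.32413989,  0.47914742, -0.81576402])) [418.52117935   0.         282.66372556] -0.005098707837945004
side (array([  414.56925922, -1112.72231761,   842.78487147]), array([ 0.13755094,  0.81002249, -0.57006568])) [436.68788361   0.         282.10275021] -0.02974065331029509
wrist (array([ 228.10500872, -585.82996342,  373.47189776]), array([-0.28888689, -0.06566951, -0.95515249])) [302.89391923   0.         282.52225186] -0.04549464881812288
[ 156.18936004 -604.80181259  244.63454339] [ 9.92024666e-01  1.26042365e-01 -1.15759855e-04 -6.08926303e-04] 0.15 85.03541099718146 [ 0.46849898 -0.06476871 -0.28534441]
```

View pics/scene0.png

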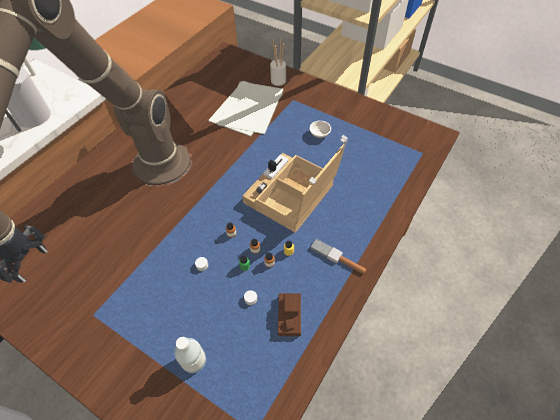

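View pics/side0.png

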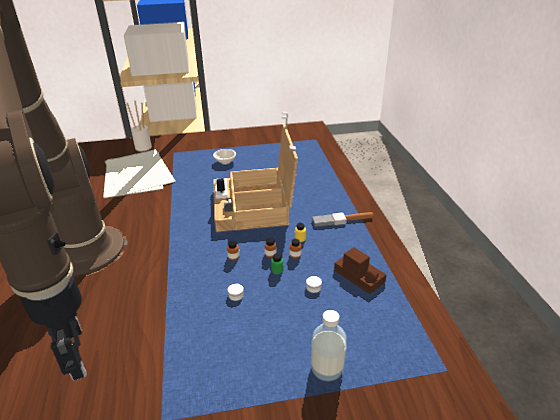

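The scene view shows three amber bottles with black caps at (231,230), (255,245) and (269,260). A green look-alike is at (244,263) and a yellow one at (289,248). Two white tins are at (201,264) and (250,298), and the case is at about (295,190). The side view shows the same set. I'll enlarge it to confirm.

```bash
python3 - <<'E'
from h import *
a=cv2.imread('pics/scene0.png')[120:320,185:350]
b=cv2.imread('pics/side0.png')[140:305,200:330]
a=cv2.resize(a,None,fx=2.9,fy=2.9,interpolation=cv2.INTER_CUBIC)
cv2.imwrite('pics/c1.png',a)
b=cv2.resize(b,None,fx=3.6,fy=3.6,interpolation=cv2.INTER_CUBIC)
cv2.imwrite('pics/c2.png',b)
E
```

```text
(no output)
```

View pics/c1.png

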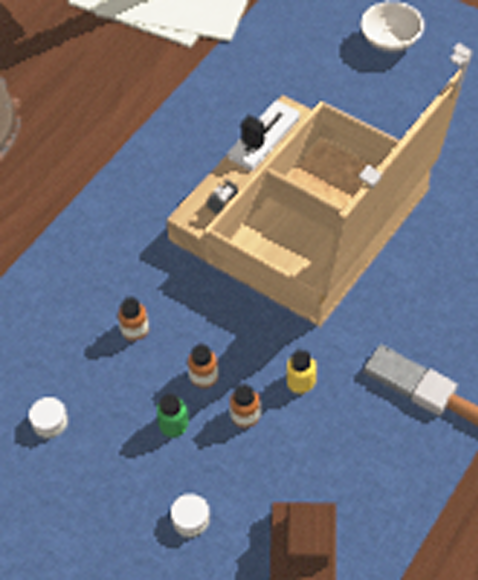

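View pics/c2.png

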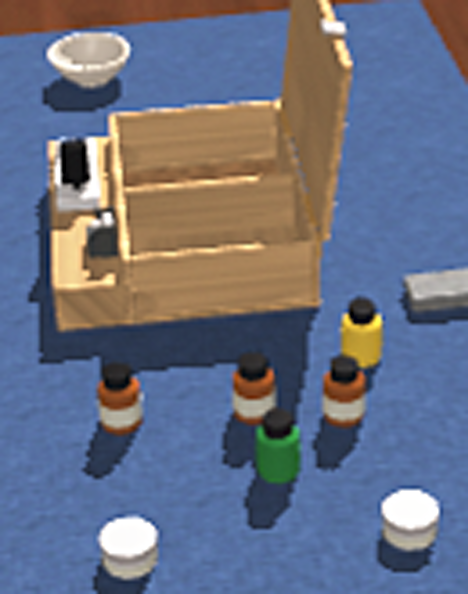

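The crop confirms the bottles: three amber with white labels, plus the green and yellow look-alikes to leave alone. It also shows two white tins and an empty case with cork on the left (+y) side. Next I'll measure positions.

```bash
cat > meas.py <<'E'
from h import *
def masks(im):
    hsv=cv2.cvtColor(im,cv2.COLOR_RGB2HSV);H,S,V=cv2.split(hsv)
    return hsv
def blobs(m,lo,hi):
    n,l,st,c=cv2.connectedComponentsWithStats(m.astype(np.uint8))
    return [(c[i].round(1),st[i][:5]) for i in range(1,n) if lo<=st[i][4]<=hi]
E
python3 - <<'E'
from meas import *
P={}
for n in('scene','side'):
    im=cv2.cvtColor(cv2.imread(f'pics/{n}0.png'),cv2.COLOR_BGR2RGB);p=manip.camera_params(n);P[n]=p
    H,S,V=cv2.split(cv2.cvtColor(im,cv2.COLOR_RGB2HSV))
    roi=np.zeros(V.shape,bool)
    if n=='scene': roi[215:312,190:310]=1
    else: roi[220:305,215:330]=1
    for name,m,z,lo in(('cap',(V<60),48,15),('white',(S<90)&(V>150),15,60)):
        print(n,name)
        for c,st in blobs(m&roi,lo,400): print(c,st,onz(p,c[0],c[1],z).round(0))
s=lambda x,y:(185+x/2.9,120+y/2.9)
d=lambda x,y:(200+x/3.6,140+y/3.6)
for lab,n,uv,z in(('FRtop','scene',s(208,232),70),('FLtop','scene',s(322,104),70),('RRbot','scene',s(320,324),0),('stepFR45','scene',s(168,225),45),
 ('stepFRbot','side',d(60,328),0),('RRbot','side',d(318,306),0),('stepFR45','side',d(52,290),45),('griptop','scene',s(252,121),99.5),('griptop','side',d(73,145),99.5),('FRtop','side',d(131,254),70),('FLtop','side',d(112,115),70)):
    print(lab,n,onz(P[n],*uv,z).round(0))
E
```

```text
scene cap
[229.6 226.2] [227 223   6   7  30] [ 441. -125.   48.]
[254.  242.3] [252 240   5   6  28] [ 550. -133.   48.]
[288.5 244.3] [286 242   6   6  31] [652. -78.  48.]
[268.6 256.3] [266 253   6   7  34] [ 621. -151.   48.]
[243.4 259.1] [241 256   6   7  36] [ 557. -204.   48.]
scene white
[201.7 262.6] [195 257  14  14 141] [ 433. -276.   15.]
[250.7 296.3] [244 290  14  14 157] [ 642. -288.   15.]
side cap
[299.9 226.2] [297 223   7   7  36] [650. -80.  48.]
[269.8 241.1] [266 238   9   8  54] [ 549. -133.   48.]
[295.  242.3] [292 239   8   7  43] [ 620. -153.   48.]
[231.9 243.8] [228 241   9   7  52] [ 440. -124.   48.]
[276.8 257.4] [273 254   9   8  57] [ 557. -208.   48.]
side white
[313.5 283. ] [306 276  16  17 191] [ 642. -292.   15.]
[234.9 288.7] [227 283  17  12 155] [ 433. -272.   15.]
FRtop scene [467.   5.  70.]
FLtop scene [475. 258.  70.]
RRbot scene [630.   3.   0.]
stepFR45 scene [407.   2.  45.]
stepFRbot side [400.   9.   0.]
RRbot side [629.  -4.   0.]
stepFR45 side [397.   4.  45.]
griptop scene [429. 163. 100.]
griptop side [430. 153. 100.]
FRtop side [468.   9.  70.]
FLtop side [472. 254.  70.]
```

>>> apply_moves(
  deltas=[
    {"tx": 0.155, "ty": -0.109},
    {"tx": 0.155, "ty": -0.109},
    {"tx": 0.155, "ty": -0.109},
    {"tx": 0.155, "ty": -0.109},
    {"tx": 0.155, "ty": -0.109},
    {"tx": 0.155, "ty": -0.109},
    {"tx": 0.155, "ty": -0.109},
    {"tx": 0.155, "ty": -0.109},
    {"tx": 0.155, "ty": -0.109},
    {"tx": 0.155, "ty": -0.109},
    {"tx": 0.155, "ty": -0.109},
    {"tx": 0.155, "ty": -0.109},
    {"tx": 0.155, "ty": -0.109},
    {"tx": 0.155, "ty": -0.109},
    {},
    {},
  ],
)

```text
$.deltas[0]: bad value
```

>>> apply_moves(
  deltas=[
    {"roll": -0.276},
    {"roll": -0.276},
    {"roll": -0.276},
    {"roll": -0.276},
    {"roll": -0.276},
    {"roll": -0.276},
    {"roll": -0.276},
    {"roll": -0.276},
    {"roll": -0.276},
    {"roll": -0.276},
    {"roll": -0.276},
    {"roll": -0.276},
    {"roll": -0.276},
    {"roll": -0.276},
    {"roll": -0.276},
    {"roll": -0.276},
    {"roll": -0.276},
    {"roll": -0.276},
    {"roll": -0.276},
    {"roll": -0.276},
  ],
)

```text
$.deltas[0]: bad value
```

```bash
python3 - <<'E'
from h import *
s=manip.state();print(s['t'],s['tool_pos'],s['eef_rot'],s['joints'])
im,p=grab('wrist','w1')
for X in((433,-274,15),(642,-290,15),(440,-124,48),(549,-133,48),(620,-152,48)):print(X,np.round(proj(p,X)))
E
```

```text
0.15 [ 156.18936004 -604.80181259  244.63454339] [ 9.92024666e-01  1.26042365e-01 -1.15759855e-04 -6.08926303e-04] [ 1.24981025  0.41174081 -0.0126918   1.59684309  0.00557962  1.13428373
 -0.08222546]
(433, -274, 15) [  31. -162.]
(642, -290, 15) [ 114. -307.]
(440, -124, 48) [ -99. -180.]
(549, -133, 48) [ -12. -203.]
(620, -152, 48) [  92. -124.]
```

View pics/w1.png

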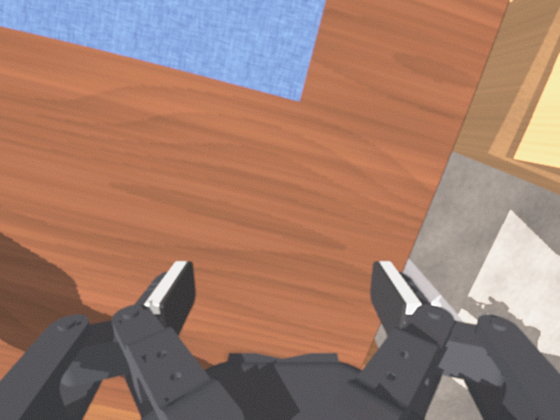

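The arm has not moved: the view shows only the mat edge at the top and the open fingers. The rows seem to need every field, so I'll fill them all in.

>>> apply_moves(
  deltas=[
    {"tx": 0.155, "ty": -0.109, "tz": 0, "roll": 0, "jaw": -1},
    {"tx": 0.155, "ty": -0.109, "tz": 0, "roll": 0, "jaw": -1},
    {"tx": 0.155, "ty": -0.109, "tz": 0, "roll": 0, "jaw": -1},
    {"tx": 0.155, "ty": -0.109, "tz": 0, "roll": 0, "jaw": -1},
    {"tx": 0.155, "ty": -0.109, "tz": 0, "roll": 0, "jaw": -1},
    {"tx": 0.155, "ty": -0.109, "tz": 0, "roll": 0, "jaw": -1},
    {"tx": 0.155, "ty": -0.109, "tz": 0, "roll": 0, "jaw": -1},
    {"tx": 0.155, "ty": -0.109, "tz": 0, "roll": 0, "jaw": -1},
    {"tx": 0.155, "ty": -0.109, "tz": 0, "roll": 0, "jaw": -1},
    {"tx": 0.155, "ty": -0.109, "tz": 0, "roll": 0, "jaw": -1},
    {"tx": 0.155, "ty": -0.109, "tz": 0, "roll": 0, "jaw": -1},
    {"tx": 0.155, "ty": -0.109, "tz": 0, "roll": 0, "jaw": -1},
    {"tx": 0.155, "ty": -0.109, "tz": 0, "roll": 0, "jaw": -1},
    {"tx": 0.155, "ty": -0.109, "tz": 0, "roll": 0, "jaw": -1},
    {"tx": 0, "ty": 0, "tz": 0, "roll": 0, "jaw": -1},
  ],
)

```text
t: 1.7
tool_pos: [503.3, -195.6, 245.3]
eef_rot: [0.992, 0.13, 0.001, -0.001]
contact_force: [0.3, 0.4, -0.8]
grip_width: 85.4
finger_force: 0.0
```

>>> apply_moves(
  deltas=[
    {"tx": 0, "ty": 0, "tz": 0, "roll": -0.276, "jaw": -1},
    {"tx": 0, "ty": 0, "tz": 0, "roll": -0.276, "jaw": -1},
    {"tx": 0, "ty": 0, "tz": 0, "roll": -0.276, "jaw": -1},
    {"tx": 0, "ty": 0, "tz": 0, "roll": -0.276, "jaw": -1},
    {"tx": 0, "ty": 0, "tz": 0, "roll": -0.276, "jaw": -1},
    {"tx": 0, "ty": 0, "tz": 0, "roll": -0.276, "jaw": -1},
    {"tx": 0, "ty": 0, "tz": 0, "roll": -0.276, "jaw": -1},
    {"tx": 0, "ty": 0, "tz": 0, "roll": -0.276, "jaw": -1},
    {"tx": 0, "ty": 0, "tz": 0, "roll": -0.276, "jaw": -1},
    {"tx": 0, "ty": 0, "tz": 0, "roll": -0.276, "jaw": -1},
    {"tx": 0, "ty": 0, "tz": 0, "roll": -0.276, "jaw": -1},
    {"tx": 0, "ty": 0, "tz": 0, "roll": -0.276, "jaw": -1},
    {"tx": 0, "ty": 0, "tz": 0, "roll": -0.276, "jaw": -1},
    {"tx": 0, "ty": 0, "tz": 0, "roll": -0.276, "jaw": -1},
    {"tx": 0, "ty": 0, "tz": 0, "roll": -0.276, "jaw": -1},
    {"tx": 0, "ty": 0, "tz": 0, "roll": -0.276, "jaw": -1},
    {"tx": 0, "ty": 0, "tz": 0, "roll": -0.276, "jaw": -1},
    {"tx": 0, "ty": 0, "tz": 0, "roll": -0.276, "jaw": -1},
    {"tx": 0, "ty": 0, "tz": 0, "roll": -0.276, "jaw": -1},
    {"tx": 0, "ty": 0, "tz": 0, "roll": -0.276, "jaw": -1},
  ],
)

```text
t: 3.7
tool_pos: [499.7, -201.8, 245.1]
eef_rot: [-0.003, 1.0, -0.0, -0.0]
contact_force: [-0.2, 0.3, -0.0]
grip_width: 85.3
finger_force: 0.0
```

```bash
python3 - <<'E'
from h import *
s=manip.state();print(s['t'],s['tool_pos'],s['eef_rot'],s['joints'])
im,p=grab('wrist','w2')
for X in((433,-274,15),(642,-290,15),(440,-124,48),(549,-133,48),(620,-152,48)):print(X,np.round(proj(p,X)))
E
```

```text
3.7 [ 499.66469308 -201.75740687  245.10461065] [-3.36270721e-03  9.99994294e-01 -1.63021574e-04 -2.78046844e-04] [ 0.93218925  0.3769548  -0.81624609  1.76600889  0.30159803  1.12940326
  1.59758213]
(433, -274, 15) [220. 124.]
(642, -290, 15) [216. 285.]
(440, -124, 48) [357. 133.]
(549, -133, 48) [342. 230.]
(620, -152, 48) [322. 284.]
```

View pics/w2.png

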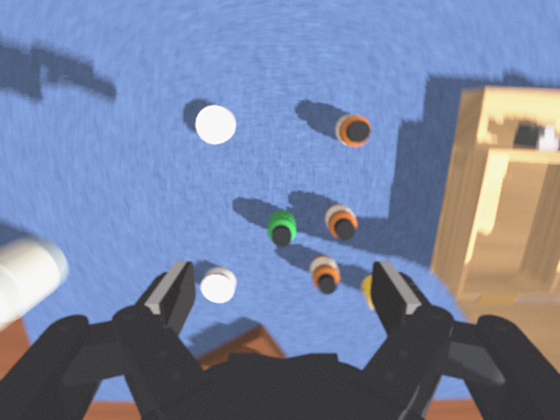

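The wrist view matches the prediction: amber caps at (357,131), (343,229) and (326,284), tins at (215,124) and (218,284), green cap at (282,234). I'll pick up the first bottle.

>>> apply_moves(
  deltas=[
    {"tx": 0.1, "ty": 0.13, "tz": 0, "roll": 0, "jaw": -0.4},
    {"tx": 0.1, "ty": 0.13, "tz": 0, "roll": 0, "jaw": -0.4},
    {"tx": 0.1, "ty": 0.13, "tz": 0, "roll": 0, "jaw": -0.4},
    {"tx": 0, "ty": 0, "tz": 0.18, "roll": 0, "jaw": -0.4},
    {"tx": 0, "ty": 0, "tz": 0.18, "roll": 0, "jaw": -0.4},
    {"tx": 0, "ty": 0, "tz": 0.18, "roll": 0, "jaw": -0.4},
    {"tx": 0, "ty": 0, "tz": 0.18, "roll": 0, "jaw": -0.4},
    {"tx": 0, "ty": 0, "tz": 0.18, "roll": 0, "jaw": -0.4},
    {"tx": 0, "ty": 0, "tz": 0.1, "roll": 0, "jaw": -0.4},
    {"tx": 0, "ty": 0, "tz": 0.1, "roll": 0, "jaw": -0.4},
    {"tx": 0, "ty": 0, "tz": 0, "roll": 0, "jaw": -0.4},
  ],
  newtons=30,
)

```text
t: 4.85
tool_pos: [438.3, -123.2, 23.3]
eef_rot: [0.0, 1.0, 0.0, -0.002]
contact_force: [-0.6, 0.4, -0.5]
grip_width: 59.9
finger_force: 0.0
```

>>> apply_moves(
  deltas=[
    {"tx": 0, "ty": 0, "tz": 0, "roll": 0, "jaw": 1},
    {"tx": 0, "ty": 0, "tz": 0, "roll": 0, "jaw": 1},
    {"tx": 0, "ty": 0, "tz": 0, "roll": 0, "jaw": 1},
    {"tx": 0, "ty": 0, "tz": 0, "roll": 0, "jaw": 1},
    {"tx": 0, "ty": 0, "tz": 0, "roll": 0, "jaw": 1},
    {"tx": 0, "ty": 0, "tz": 0, "roll": 0, "jaw": 1},
    {"tx": 0, "ty": 0, "tz": 0, "roll": 0, "jaw": 1},
    {"tx": 0, "ty": 0, "tz": 0, "roll": 0, "jaw": 1},
  ],
)

```text
t: 5.65
tool_pos: [440.8, -123.5, 26.3]
eef_rot: [-0.0, 1.0, -0.001, 0.001]
contact_force: [-1.4, -0.0, 7.4]
grip_width: 33.3
finger_force: 30.4
```

>>> apply_moves(
  deltas=[
    {"tx": 0, "ty": 0, "tz": -0.18, "roll": 0, "jaw": 1},
    {"tx": 0, "ty": 0, "tz": -0.19, "roll": 0, "jaw": 1},
    {"tx": 0, "ty": 0, "tz": -0.18, "roll": 0, "jaw": 1},
    {"tx": -0.081, "ty": 0.176, "tz": 0, "roll": 0, "jaw": 1},
    {"tx": -0.081, "ty": 0.176, "tz": 0, "roll": 0, "jaw": 1},
    {"tx": -0.081, "ty": 0.176, "tz": 0, "roll": 0, "jaw": 1},
    {"tx": -0.081, "ty": 0.176, "tz": 0, "roll": 0, "jaw": 1},
    {"tx": -0.081, "ty": 0.176, "tz": 0, "roll": 0, "jaw": 1},
    {"tx": -0.081, "ty": 0.176, "tz": 0, "roll": 0, "jaw": 1},
    {"tx": -0.081, "ty": 0.176, "tz": 0, "roll": 0, "jaw": 1},
    {"tx": -0.081, "ty": 0.176, "tz": 0, "roll": 0, "jaw": 1},
    {"tx": -0.081, "ty": 0.176, "tz": 0, "roll": 0, "jaw": 1},
    {"tx": 0, "ty": 0, "tz": 0, "roll": 0, "jaw": 1},
    {"tx": 0, "ty": 0, "tz": 0, "roll": 0, "jaw": 1},
  ],
)

```text
t: 7.05
tool_pos: [585.0, 194.7, 135.2]
eef_rot: [-0.002, 1.0, 0.0, -0.0]
contact_force: [0.3, -0.7, -0.5]
grip_width: 32.9
finger_force: 30.4
```

```bash
python3 - <<'E'
from h import *
s=manip.state();print(s['t'],s['tool_pos'],s['contact_force'],s['grip_width'])
im,p=grab('wrist','w3')
c,s=np.cos(-.03),np.sin(-.03)
def W(x,y,z): return (554+c*x-s*y,130+s*x+c*y,z)
q=cv2.cvtColor(im,cv2.COLOR_RGB2BGR)
for X in((-80,3,70),(-80,123,70),(80,3,70),(-86,-129,70),(-148,129,45),(-148,-129,45),(-122,20,99.5)):
    u=proj(p,W(*X));print(X,np.round(u));cv2.circle(q,(int(u[0]),int(u[1])),3,(255,0,255),1)
cv2.imwrite('pics/w3.png',q)
E
```

```text
7.05 [584.97955323 194.67180209 135.20240787] [ 0.33591434 -0.6976082  -0.48835958] 32.91835598028929
(-80, 3, 70) [182.  53.]
(-80, 123, 70) [385.  61.]
(80, 3, 70) [195. 292.]
(-86, -129, 70) [-29.  43.]
(-148, 129, 45) [393. -48.]
(-148, -129, 45) [ -9. -51.]
(-122, 20, 99.5) [195. -55.]
```

View pics/w3.png

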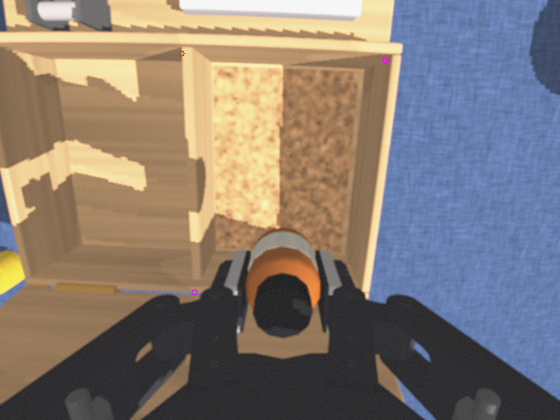

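The bottle is held above the cork. The compartment's inner corners are at about (190,48) and (388,52), which puts the case centre at about (550,131). I'll lower the bottle and release it.

>>> apply_moves(
  deltas=[
    {"tx": 0.02, "ty": 0, "tz": 0.12, "roll": 0, "jaw": 1},
    {"tx": 0, "ty": 0, "tz": 0.15, "roll": 0, "jaw": 1},
    {"tx": 0, "ty": 0, "tz": 0.13, "roll": 0, "jaw": 1},
    {"tx": 0, "ty": 0, "tz": 0.075, "roll": 0, "jaw": 1},
    {"tx": 0, "ty": 0, "tz": 0.04, "roll": 0, "jaw": 1},
    {"tx": 0, "ty": 0, "tz": 0, "roll": 0, "jaw": 1},
    {"tx": 0, "ty": 0, "tz": 0, "roll": 0, "jaw": 1},
  ],
)

```text
t: 7.8
tool_pos: [582.0, 193.6, 33.1]
eef_rot: [-0.0, 1.0, 0.0, 0.001]
contact_force: [-0.5, 0.4, -1.1]
grip_width: 32.9
finger_force: 31.5
```

>>> apply_moves(
  deltas=[
    {"tx": 0, "ty": 0, "tz": 0, "roll": 0, "jaw": -0.2},
    {"tx": 0, "ty": 0, "tz": 0, "roll": 0, "jaw": -0.2},
    {"tx": 0, "ty": 0, "tz": 0, "roll": 0, "jaw": -0.2},
    {"tx": 0, "ty": 0, "tz": 0, "roll": 0, "jaw": -0.2},
    {"tx": 0, "ty": 0, "tz": 0, "roll": 0, "jaw": -0.2},
    {"tx": 0, "ty": 0, "tz": -0.1, "roll": 0, "jaw": -0.2},
    {"tx": 0, "ty": 0, "tz": -0.15, "roll": 0, "jaw": -0.2},
    {"tx": 0, "ty": 0, "tz": -0.15, "roll": 0, "jaw": -0.2},
    {"tx": 0, "ty": 0, "tz": -0.1, "roll": 0, "jaw": -0.4},
    {"tx": 0, "ty": 0, "tz": 0, "roll": 0, "jaw": -0.4},
  ],
)

```text
t: 8.8
tool_pos: [582.9, 194.8, 135.5]
eef_rot: [-0.001, 1.0, 0.001, 0.002]
contact_force: [0.5, -0.4, 0.1]
grip_width: 59.5
finger_force: 0.0
```

```bash
cat > look.py <<'E'
from meas import *
def look(rs=(215,330,190,330),rd=(215,320,205,340)):
  for n in('scene','side'):
    im,p=grab(n,n+'L')
    H,S,V=cv2.split(cv2.cvtColor(im,cv2.COLOR_RGB2HSV))
    roi=np.zeros(V.shape,bool);r=rs if n=='scene' else rd;roi[r[0]:r[1],r[2]:r[3]]=1
    for name,m,z,lo,hi in(('cap',(V<60),48,15,70),('white',(S<90)&(V>150),15,60,300)):
        for c,st in blobs(m&roi,lo,hi): print(n,name,c,st[2:],onz(p,c[0],c[1],z).round(0))
if __name__=='__main__': look()
E
python3 look.py
```

```text
scene cap [254.  242.3] [ 5  6 28] [ 550. -133.   48.]
scene cap [288.5 244.3] [ 6  6 31] [652. -78.  48.]
scene cap [268.8 256.2] [ 6  7 31] [ 621. -151.   48.]
scene cap [243.4 259.4] [ 6  6 33] [ 557. -205.   48.]
scene white [321.2 246.5] [ 19  19 179] [741.  -9.  15.]
scene white [201.9 263.4] [ 14  14 127] [ 436. -278.   15.]
scene white [250.6 296.6] [ 14  15 163] [ 642. -289.   15.]
side cap [299.7 226.5] [ 7  7 30] [649. -81.  48.]
side cap [269.7 241.3] [ 8  8 49] [ 549. -134.   48.]
side cap [294.8 242.5] [ 8  7 37] [ 619. -153.   48.]
side cap [276.6 257.5] [ 9  8 51] [ 556. -208.   48.]
side white [325.7 218. ] [ 28   8 176] [751. -10.  15.]
side white [294.9 253.1] [13  7 62] [ 618. -162.   15.]
side white [313.5 283.3] [ 16  17 205] [ 641. -293.   15.]
side white [235.6 291.4] [ 16  17 198] [ 433. -283.   15.]
side white [330.6 314.9] [ 18  10 152] [ 656. -408.   15.]
```

>>> apply_moves(
  deltas=[
    {"tx": 0.018, "ty": -0.182, "tz": 0, "roll": 0, "jaw": -0.4},
    {"tx": 0.018, "ty": -0.182, "tz": 0, "roll": 0, "jaw": -0.4},
    {"tx": 0.018, "ty": -0.182, "tz": 0, "roll": 0, "jaw": -0.4},
    {"tx": 0.018, "ty": -0.182, "tz": 0, "roll": 0, "jaw": -0.4},
    {"tx": 0.018, "ty": -0.182, "tz": 0, "roll": 0, "jaw": -0.4},
    {"tx": 0.018, "ty": -0.182, "tz": 0, "roll": 0, "jaw": -0.4},
    {"tx": 0.018, "ty": -0.182, "tz": 0, "roll": 0, "jaw": -0.4},
    {"tx": 0.018, "ty": -0.182, "tz": 0, "roll": 0, "jaw": -0.4},
    {"tx": 0.018, "ty": -0.179, "tz": 0, "roll": 0, "jaw": -0.4},
    {"tx": 0, "ty": 0, "tz": 0, "roll": 0, "jaw": -0.4},
    {"tx": 0, "ty": 0, "tz": 0.15, "roll": 0, "jaw": -0.4},
    {"tx": 0, "ty": 0, "tz": 0.15, "roll": 0, "jaw": -0.4},
    {"tx": 0, "ty": 0, "tz": 0.15, "roll": 0, "jaw": -0.4},
    {"tx": 0, "ty": 0, "tz": 0.1, "roll": 0, "jaw": -0.4},
    {"tx": 0, "ty": 0, "tz": 0, "roll": 0, "jaw": -0.4},
    {"tx": 0, "ty": 0, "tz": 0, "roll": 0, "jaw": 1},
    {"tx": 0, "ty": 0, "tz": 0, "roll": 0, "jaw": 1},
    {"tx": 0, "ty": 0, "tz": 0, "roll": 0, "jaw": 1},
    {"tx": 0, "ty": 0, "tz": 0, "roll": 0, "jaw": 1},
    {"tx": 0, "ty": 0, "tz": 0, "roll": 0, "jaw": 1},
  ],
)

```text
t: 10.9
tool_pos: [550.0, -133.4, 23.2]
eef_rot: [-0.001, 1.0, -0.0, 0.001]
contact_force: [-0.3, -0.5, 4.7]
grip_width: 32.9
finger_force: 30.2
```

>>> apply_moves(
  deltas=[
    {"tx": 0, "ty": 0, "tz": -0.18, "roll": 0, "jaw": 1},
    {"tx": 0, "ty": 0, "tz": -0.19, "roll": 0, "jaw": 1},
    {"tx": 0, "ty": 0, "tz": -0.18, "roll": 0, "jaw": 1},
    {"tx": 0.005, "ty": 0.18, "tz": 0, "roll": 0, "jaw": 1},
    {"tx": 0.005, "ty": 0.18, "tz": 0, "roll": 0, "jaw": 1},
    {"tx": 0.005, "ty": 0.18, "tz": 0, "roll": 0, "jaw": 1},
    {"tx": 0.005, "ty": 0.18, "tz": 0, "roll": 0, "jaw": 1},
    {"tx": 0.005, "ty": 0.18, "tz": 0, "roll": 0, "jaw": 1},
    {"tx": 0.005, "ty": 0.18, "tz": 0, "roll": 0, "jaw": 1},
    {"tx": 0.005, "ty": 0.18, "tz": 0, "roll": 0, "jaw": 1},
    {"tx": 0, "ty": 0.18, "tz": 0, "roll": 0, "jaw": 1},
    {"tx": 0, "ty": 0.195, "tz": 0, "roll": 0, "jaw": 1},
    {"tx": 0, "ty": 0, "tz": 0, "roll": 0, "jaw": 1},
    {"tx": 0, "ty": 0, "tz": 0.12, "roll": 0, "jaw": 1},
    {"tx": 0, "ty": 0, "tz": 0.15, "roll": 0, "jaw": 1},
    {"tx": 0, "ty": 0, "tz": 0.13, "roll": 0, "jaw": 1},
    {"tx": 0, "ty": 0, "tz": 0.075, "roll": 0, "jaw": 1},
    {"tx": 0, "ty": 0, "tz": 0.04, "roll": 0, "jaw": 1},
    {"tx": 0, "ty": 0, "tz": 0, "roll": 0, "jaw": 1},
    {"tx": 0, "ty": 0, "tz": 0, "roll": 0, "jaw": 1},
  ],
)

```text
t: 12.9
tool_pos: [542.5, 194.0, 29.9]
eef_rot: [-0.001, 1.0, 0.0, 0.0]
contact_force: [-0.1, 1.3, -0.4]
grip_width: 32.7
finger_force: 31.4
```

>>> apply_moves(
  deltas=[
    {"tx": 0, "ty": 0, "tz": 0, "roll": 0, "jaw": -0.2},
    {"tx": 0, "ty": 0, "tz": 0, "roll": 0, "jaw": -0.2},
    {"tx": 0, "ty": 0, "tz": 0, "roll": 0, "jaw": -0.2},
    {"tx": 0, "ty": 0, "tz": 0, "roll": 0, "jaw": -0.2},
    {"tx": 0, "ty": 0, "tz": 0, "roll": 0, "jaw": -0.2},
    {"tx": 0, "ty": 0, "tz": -0.1, "roll": 0, "jaw": -0.2},
    {"tx": 0, "ty": 0, "tz": -0.15, "roll": 0, "jaw": -0.2},
    {"tx": 0, "ty": 0, "tz": -0.15, "roll": 0, "jaw": -0.2},
    {"tx": 0, "ty": 0, "tz": -0.115, "roll": 0, "jaw": -0.4},
    {"tx": 0, "ty": 0, "tz": 0, "roll": 0, "jaw": -0.4},
  ],
)

```text
t: 13.9
tool_pos: [543.6, 194.8, 135.6]
eef_rot: [-0.001, 1.0, 0.001, 0.003]
contact_force: [0.5, -0.0, 0.8]
grip_width: 59.8
finger_force: 0.0
```

```bash
python3 look.py
```

```text
scene cap [288.5 244.3] [ 6  6 30] [652. -78.  48.]
scene cap [268.7 256.2] [ 6  7 32] [ 621. -151.   48.]
scene cap [243.5 259.5] [ 6  6 32] [ 558. -205.   48.]
scene white [321.2 246.5] [ 19  19 179] [741.  -9.  15.]
scene white [201.7 263. ] [ 14  14 147] [ 434. -278.   15.]
scene white [250.6 296.5] [ 14  15 162] [ 642. -289.   15.]
side cap [299.8 226.5] [ 7  7 32] [650. -81.  48.]
side cap [294.8 242.4] [ 8  7 38] [ 619. -153.   48.]
side cap [276.3 257.5] [ 9  8 52] [ 556. -208.   48.]
side white [325.7 218. ] [ 28   8 176] [751. -10.  15.]
side white [294.9 253.1] [13  7 62] [ 618. -162.   15.]
side white [313.5 283.3] [ 16  17 205] [ 641. -293.   15.]
side white [235.2 291. ] [ 17  18 214] [ 433. -281.   15.]
side white [330.6 314.9] [ 18  10 152] [ 656. -408.   15.]
```

>>> apply_moves(
  deltas=[
    {"tx": 0, "ty": -0.192, "tz": 0, "roll": 0, "jaw": -0.4},
    {"tx": 0, "ty": -0.192, "tz": 0, "roll": 0, "jaw": -0.4},
    {"tx": 0, "ty": -0.192, "tz": 0, "roll": 0, "jaw": -0.4},
    {"tx": 0, "ty": -0.192, "tz": 0, "roll": 0, "jaw": -0.4},
    {"tx": 0, "ty": -0.192, "tz": 0, "roll": 0, "jaw": -0.4},
    {"tx": -0.096, "ty": -0.192, "tz": 0, "roll": 0, "jaw": -0.4},
    {"tx": -0.096, "ty": -0.192, "tz": 0, "roll": 0, "jaw": -0.4},
    {"tx": -0.096, "ty": -0.192, "tz": 0, "roll": 0, "jaw": -0.4},
    {"tx": -0.096, "ty": -0.192, "tz": 0, "roll": 0, "jaw": -0.4},
    {"tx": 0, "ty": 0, "tz": 0, "roll": 0, "jaw": -0.4},
    {"tx": 0, "ty": 0, "tz": 0.15, "roll": 0, "jaw": -0.4},
    {"tx": 0, "ty": 0, "tz": 0.15, "roll": 0, "jaw": -0.4},
    {"tx": 0, "ty": 0, "tz": 0.15, "roll": 0, "jaw": -0.4},
    {"tx": 0, "ty": 0, "tz": 0.1, "roll": 0, "jaw": -0.4},
    {"tx": 0, "ty": 0, "tz": 0, "roll": 0, "jaw": -0.4},
    {"tx": 0, "ty": 0, "tz": 0, "roll": 0, "jaw": 1},
    {"tx": 0, "ty": 0, "tz": 0, "roll": 0, "jaw": 1},
    {"tx": 0, "ty": 0, "tz": 0, "roll": 0, "jaw": 1},
    {"tx": 0, "ty": 0, "tz": 0, "roll": 0, "jaw": 1},
    {"tx": 0, "ty": 0, "tz": 0, "roll": 0, "jaw": 1},
  ],
)

```text
t: 16.0
tool_pos: [619.8, -151.9, 23.3]
eef_rot: [-0.001, 1.0, -0.0, 0.001]
contact_force: [0.3, -0.0, 4.1]
grip_width: 33.0
finger_force: 30.0
```

>>> apply_moves(
  deltas=[
    {"tx": 0, "ty": 0, "tz": -0.18, "roll": 0, "jaw": 1},
    {"tx": 0, "ty": 0, "tz": -0.19, "roll": 0, "jaw": 1},
    {"tx": 0, "ty": 0, "tz": -0.18, "roll": 0, "jaw": 1},
    {"tx": 0.145, "ty": 0.15, "tz": 0, "roll": 0, "jaw": 1},
    {"tx": 0.145, "ty": 0.15, "tz": 0, "roll": 0, "jaw": 1},
    {"tx": 0.145, "ty": 0.15, "tz": 0, "roll": 0, "jaw": 1},
    {"tx": 0.145, "ty": 0.15, "tz": 0, "roll": 0, "jaw": 1},
    {"tx": 0, "ty": 0.19, "tz": 0, "roll": 0, "jaw": 1},
    {"tx": 0, "ty": 0.19, "tz": 0, "roll": 0, "jaw": 1},
    {"tx": 0, "ty": 0.19, "tz": 0, "roll": 0, "jaw": 1},
    {"tx": 0, "ty": 0.19, "tz": 0, "roll": 0, "jaw": 1},
    {"tx": 0, "ty": 0.19, "tz": 0, "roll": 0, "jaw": 1},
    {"tx": 0, "ty": 0.18, "tz": 0, "roll": 0, "jaw": 1},
    {"tx": 0, "ty": 0, "tz": 0, "roll": 0, "jaw": 1},
    {"tx": 0, "ty": 0, "tz": 0.12, "roll": 0, "jaw": 1},
    {"tx": 0, "ty": 0, "tz": 0.15, "roll": 0, "jaw": 1},
    {"tx": 0, "ty": 0, "tz": 0.13, "roll": 0, "jaw": 1},
    {"tx": 0, "ty": 0, "tz": 0.075, "roll": 0, "jaw": 1},
    {"tx": 0, "ty": 0, "tz": 0.035, "roll": 0, "jaw": 1},
    {"tx": 0, "ty": 0, "tz": 0, "roll": 0, "jaw": 1},
  ],
)

```text
t: 18.0
tool_pos: [502.8, 193.9, 30.2]
eef_rot: [-0.001, 1.0, -0.0, -0.0]
contact_force: [-0.2, 0.7, -1.0]
grip_width: 32.9
finger_force: 30.4
```

>>> apply_moves(
  deltas=[
    {"tx": 0, "ty": 0, "tz": 0, "roll": 0, "jaw": -0.2},
    {"tx": 0, "ty": 0, "tz": 0, "roll": 0, "jaw": -0.2},
    {"tx": 0, "ty": 0, "tz": 0, "roll": 0, "jaw": -0.2},
    {"tx": 0, "ty": 0, "tz": 0, "roll": 0, "jaw": -0.2},
    {"tx": 0, "ty": 0, "tz": 0, "roll": 0, "jaw": -0.2},
    {"tx": 0, "ty": 0, "tz": -0.1, "roll": 0, "jaw": -0.2},
    {"tx": 0, "ty": 0, "tz": -0.15, "roll": 0, "jaw": -0.2},
    {"tx": 0, "ty": 0, "tz": -0.15, "roll": 0, "jaw": -0.2},
    {"tx": 0, "ty": 0, "tz": -0.11, "roll": 0, "jaw": -0.4},
    {"tx": 0, "ty": 0, "tz": 0, "roll": 0, "jaw": -0.4},
  ],
)

```text
t: 19.0
tool_pos: [504.3, 195.0, 135.3]
eef_rot: [-0.001, 1.0, 0.001, 0.002]
contact_force: [0.6, 0.2, 0.5]
grip_width: 60.0
finger_force: 0.0
```

```bash
python3 - <<'E'
from look import *
look()
grab('wrist','w4')
E
```

```text
scene cap [288.5 244.3] [ 6  6 30] [652. -78.  48.]
scene cap [243.5 259.5] [ 6  6 32] [ 558. -205.   48.]
scene white [321.2 246.5] [ 19  19 179] [741.  -9.  15.]
scene white [201.7 262.8] [ 14  14 147] [ 434. -277.   15.]
scene white [250.7 296.5] [ 14  15 162] [ 642. -288.   15.]
side cap [299.8 226.5] [ 7  7 32] [650. -81.  48.]
side cap [276.4 257.4] [ 9  8 54] [ 556. -207.   48.]
side white [325.7 218. ] [ 28   8 176] [751. -10.  15.]
side white [313.5 283.3] [ 16  17 205] [ 641. -293.   15.]
side white [235.2 291. ] [ 17  18 214] [ 433. -281.   15.]
side white [330.6 314.9] [ 18  10 152] [ 656. -408.   15.]
```

View pics/w4.png

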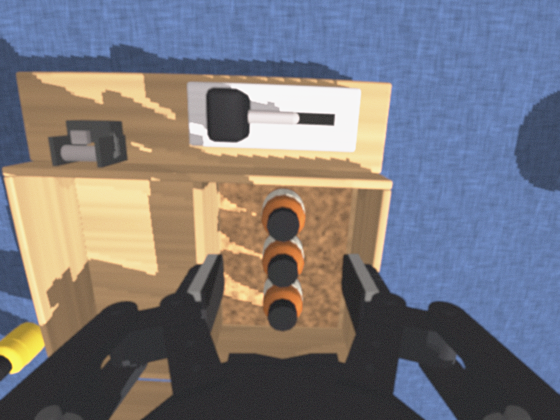

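The three bottles stand upright in the cork compartment, with caps at (283,222), (283,270) and (283,314). The lock grip is at (228,115). Next are the tins.

>>> apply_moves(
  deltas=[
    {"tx": 0.03, "ty": -0.197, "tz": 0, "roll": 0, "jaw": -0.6},
    {"tx": 0.03, "ty": -0.197, "tz": 0, "roll": 0, "jaw": -0.6},
    {"tx": 0.03, "ty": -0.197, "tz": 0, "roll": 0, "jaw": -0.6},
    {"tx": 0.03, "ty": -0.197, "tz": 0, "roll": 0, "jaw": -0.6},
    {"tx": 0.03, "ty": -0.197, "tz": 0, "roll": 0, "jaw": -0.6},
    {"tx": 0.03, "ty": -0.197, "tz": 0, "roll": 0, "jaw": -0.6},
    {"tx": 0.03, "ty": -0.197, "tz": 0, "roll": 0, "jaw": -0.6},
    {"tx": 0.03, "ty": -0.197, "tz": 0, "roll": 0, "jaw": -0.6},
    {"tx": 0.03, "ty": -0.197, "tz": 0, "roll": 0, "jaw": -0.6},
    {"tx": 0.03, "ty": -0.197, "tz": 0, "roll": 0, "jaw": -0.6},
    {"tx": 0.03, "ty": -0.197, "tz": 0, "roll": 0, "jaw": -0.6},
    {"tx": 0.025, "ty": -0.2, "tz": 0, "roll": 0, "jaw": -0.6},
    {"tx": 0, "ty": 0, "tz": 0, "roll": 0, "jaw": -0.6},
    {"tx": 0, "ty": 0, "tz": 0.2, "roll": 0, "jaw": -0.6},
    {"tx": 0, "ty": 0, "tz": 0.2, "roll": 0, "jaw": -0.6},
    {"tx": 0, "ty": 0, "tz": 0.12, "roll": 0, "jaw": -0.6},
    {"tx": 0, "ty": 0, "tz": 0.06, "roll": 0, "jaw": -0.6},
    {"tx": 0, "ty": 0, "tz": 0, "roll": 0, "jaw": -0.6},
  ],
)

```text
t: 20.95
tool_pos: [431.6, -278.0, 14.5]
eef_rot: [-0.001, 1.0, 0.001, -0.001]
contact_force: [0.1, -0.3, 0.2]
grip_width: 68.6
finger_force: 0.0
```

>>> apply_moves(
  deltas=[
    {"tx": 0, "ty": 0, "tz": 0, "roll": 0, "jaw": 1},
    {"tx": 0, "ty": 0, "tz": 0, "roll": 0, "jaw": 1},
    {"tx": 0, "ty": 0, "tz": 0, "roll": 0, "jaw": 1},
    {"tx": 0, "ty": 0, "tz": 0, "roll": 0, "jaw": 1},
    {"tx": 0, "ty": 0, "tz": 0, "roll": 0, "jaw": 1},
    {"tx": 0, "ty": 0, "tz": 0, "roll": 0, "jaw": 1},
  ],
)

```text
t: 21.55
tool_pos: [433.4, -279.7, 17.7]
eef_rot: [-0.001, 1.0, -0.001, 0.001]
contact_force: [-1.2, 1.5, 7.4]
grip_width: 38.8
finger_force: 30.5
```

>>> apply_moves(
  deltas=[
    {"tx": 0, "ty": 0, "tz": -0.17, "roll": 0, "jaw": 1},
    {"tx": 0, "ty": 0, "tz": -0.17, "roll": 0, "jaw": 1},
    {"tx": 0, "ty": 0, "tz": -0.16, "roll": 0, "jaw": 1},
    {"tx": -0.079, "ty": 0.194, "tz": 0, "roll": 0, "jaw": 1},
    {"tx": -0.079, "ty": 0.194, "tz": 0, "roll": 0, "jaw": 1},
    {"tx": -0.079, "ty": 0.194, "tz": 0, "roll": 0, "jaw": 1},
    {"tx": -0.079, "ty": 0.194, "tz": 0, "roll": 0, "jaw": 1},
    {"tx": -0.079, "ty": 0.194, "tz": 0, "roll": 0, "jaw": 1},
    {"tx": -0.079, "ty": 0.194, "tz": 0, "roll": 0, "jaw": 1},
    {"tx": -0.079, "ty": 0.194, "tz": 0, "roll": 0, "jaw": 1},
    {"tx": -0.079, "ty": 0.194, "tz": 0, "roll": 0, "jaw": 1},
    {"tx": -0.079, "ty": 0.194, "tz": 0, "roll": 0, "jaw": 1},
    {"tx": 0, "ty": 0, "tz": 0, "roll": 0, "jaw": 1},
    {"tx": 0, "ty": 0, "tz": 0.12, "roll": 0, "jaw": 1},
    {"tx": 0, "ty": 0, "tz": 0.15, "roll": 0, "jaw": 1},
    {"tx": 0, "ty": 0, "tz": 0.12, "roll": 0, "jaw": 1},
    {"tx": 0, "ty": 0, "tz": 0.05, "roll": 0, "jaw": 1},
    {"tx": 0, "ty": 0, "tz": 0.025, "roll": 0, "jaw": 1},
    {"tx": 0, "ty": 0, "tz": 0, "roll": 0, "jaw": 1},
    {"tx": 0, "ty": 0, "tz": 0, "roll": 0, "jaw": 1},
  ],
)

```text
t: 23.55
tool_pos: [575.0, 70.0, 24.5]
eef_rot: [-0.001, 1.0, 0.0, 0.001]
contact_force: [0.1, 0.2, -0.7]
grip_width: 39.0
finger_force: 30.7
```

>>> apply_moves(
  deltas=[
    {"tx": 0, "ty": 0, "tz": 0, "roll": 0, "jaw": -0.3},
    {"tx": 0, "ty": 0, "tz": 0, "roll": 0, "jaw": -0.3},
    {"tx": 0, "ty": 0, "tz": 0, "roll": 0, "jaw": -0.3},
    {"tx": 0, "ty": 0, "tz": 0, "roll": 0, "jaw": -0.3},
    {"tx": 0, "ty": 0, "tz": 0, "roll": 0, "jaw": -0.3},
    {"tx": 0, "ty": 0, "tz": -0.1, "roll": 0, "jaw": -0.3},
    {"tx": 0, "ty": 0, "tz": -0.15, "roll": 0, "jaw": -0.3},
    {"tx": 0, "ty": 0, "tz": -0.15, "roll": 0, "jaw": -0.3},
    {"tx": 0, "ty": 0, "tz": -0.15, "roll": 0, "jaw": -0.6},
    {"tx": 0, "ty": 0, "tz": 0, "roll": 0, "jaw": -0.6},
  ],
)

```text
t: 24.55
tool_pos: [576.2, 70.5, 137.1]
eef_rot: [-0.001, 1.0, 0.0, 0.003]
contact_force: [0.2, 0.0, -0.7]
grip_width: 68.6
finger_force: 0.0
```

```bash
python3 look.py
```

```text
scene cap [288.4 244.4] [ 6  6 30] [652. -78.  48.]
scene cap [243.5 259.5] [ 6  6 32] [ 558. -205.   48.]
scene white [321.2 246.5] [ 19  19 180] [741.  -9.  15.]
scene white [250.6 296.6] [ 14  15 163] [ 642. -289.   15.]
side cap [299.8 226.5] [ 7  7 31] [650. -81.  48.]
side cap [276.5 257.4] [ 9  8 54] [ 556. -207.   48.]
side white [326.4 218.3] [ 28  10 189] [753. -12.  15.]
side white [313.5 283.3] [ 16  17 205] [ 641. -293.   15.]
side white [330.6 314.9] [ 18  10 152] [ 656. -408.   15.]
```

>>> apply_moves(
  deltas=[
    {"tx": 0, "ty": -0.18, "tz": 0, "roll": 0, "jaw": -0.6},
    {"tx": 0, "ty": -0.18, "tz": 0, "roll": 0, "jaw": -0.6},
    {"tx": 0, "ty": -0.18, "tz": 0, "roll": 0, "jaw": -0.6},
    {"tx": 0, "ty": -0.18, "tz": 0, "roll": 0, "jaw": -0.6},
    {"tx": -0.055, "ty": -0.18, "tz": 0, "roll": 0, "jaw": -0.6},
    {"tx": -0.055, "ty": -0.18, "tz": 0, "roll": 0, "jaw": -0.6},
    {"tx": -0.055, "ty": -0.18, "tz": 0, "roll": 0, "jaw": -0.6},
    {"tx": -0.055, "ty": -0.18, "tz": 0, "roll": 0, "jaw": -0.6},
    {"tx": -0.055, "ty": -0.18, "tz": 0, "roll": 0, "jaw": -0.6},
    {"tx": -0.055, "ty": -0.185, "tz": 0, "roll": 0, "jaw": -0.6},
    {"tx": 0, "ty": 0, "tz": 0, "roll": 0, "jaw": -0.6},
    {"tx": 0, "ty": 0, "tz": 0.2, "roll": 0, "jaw": -0.6},
    {"tx": 0, "ty": 0, "tz": 0.2, "roll": 0, "jaw": -0.6},
    {"tx": 0, "ty": 0, "tz": 0.12, "roll": 0, "jaw": -0.6},
    {"tx": 0, "ty": 0, "tz": 0.07, "roll": 0, "jaw": -0.6},
    {"tx": 0, "ty": 0, "tz": 0, "roll": 0, "jaw": -0.6},
  ],
)

```text
t: 26.25
tool_pos: [638.9, -290.0, 12.1]
eef_rot: [-0.001, 1.0, 0.001, -0.002]
contact_force: [0.0, 0.1, 0.8]
grip_width: 68.3
finger_force: 0.0
```

>>> apply_moves(
  deltas=[
    {"tx": 0, "ty": 0, "tz": 0, "roll": 0, "jaw": 1},
    {"tx": 0, "ty": 0, "tz": 0, "roll": 0, "jaw": 1},
    {"tx": 0, "ty": 0, "tz": 0, "roll": 0, "jaw": 1},
    {"tx": 0, "ty": 0, "tz": 0, "roll": 0, "jaw": 1},
    {"tx": 0, "ty": 0, "tz": 0, "roll": 0, "jaw": 1},
    {"tx": 0, "ty": 0, "tz": 0, "roll": 0, "jaw": 1},
  ],
)

```text
t: 26.85
tool_pos: [641.8, -291.2, 17.2]
eef_rot: [-0.001, 1.0, -0.001, 0.001]
contact_force: [-1.5, 0.5, 6.4]
grip_width: 38.9
finger_force: 30.7
```

>>> apply_moves(
  deltas=[
    {"tx": 0, "ty": 0, "tz": -0.17, "roll": 0, "jaw": 1},
    {"tx": 0, "ty": 0, "tz": -0.17, "roll": 0, "jaw": 1},
    {"tx": 0, "ty": 0, "tz": -0.16, "roll": 0, "jaw": 1},
    {"tx": 0.1, "ty": 0.2, "tz": 0, "roll": 0, "jaw": 1},
    {"tx": 0.1, "ty": 0.2, "tz": 0, "roll": 0, "jaw": 1},
    {"tx": 0.1, "ty": 0.2, "tz": 0, "roll": 0, "jaw": 1},
    {"tx": 0.1, "ty": 0.2, "tz": 0, "roll": 0, "jaw": 1},
    {"tx": 0.1, "ty": 0.2, "tz": 0, "roll": 0, "jaw": 1},
    {"tx": 0.1, "ty": 0.2, "tz": 0, "roll": 0, "jaw": 1},
    {"tx": 0, "ty": 0.2, "tz": 0, "roll": 0, "jaw": 1},
    {"tx": 0, "ty": 0.2, "tz": 0, "roll": 0, "jaw": 1},
    {"tx": 0, "ty": 0.2, "tz": 0, "roll": 0, "jaw": 1},
    {"tx": 0, "ty": 0, "tz": 0, "roll": 0, "jaw": 1},
    {"tx": 0, "ty": 0, "tz": 0.12, "roll": 0, "jaw": 1},
    {"tx": 0, "ty": 0, "tz": 0.15, "roll": 0, "jaw": 1},
    {"tx": 0, "ty": 0, "tz": 0.12, "roll": 0, "jaw": 1},
    {"tx": 0, "ty": 0, "tz": 0.05, "roll": 0, "jaw": 1},
    {"tx": 0, "ty": 0, "tz": 0.025, "roll": 0, "jaw": 1},
    {"tx": 0, "ty": 0, "tz": 0, "roll": 0, "jaw": 1},
    {"tx": 0, "ty": 0, "tz": 0, "roll": 0, "jaw": 1},
  ],
)

```text
t: 28.85
tool_pos: [520.9, 69.0, 23.2]
eef_rot: [-0.001, 1.0, 0.0, 0.001]
contact_force: [-0.2, -0.0, -1.4]
grip_width: 38.8
finger_force: 31.4
```

>>> apply_moves(
  deltas=[
    {"tx": 0, "ty": 0, "tz": 0, "roll": 0, "jaw": -0.3},
    {"tx": 0, "ty": 0, "tz": 0, "roll": 0, "jaw": -0.3},
    {"tx": 0, "ty": 0, "tz": 0, "roll": 0, "jaw": -0.3},
    {"tx": 0, "ty": 0, "tz": 0, "roll": 0, "jaw": -0.3},
    {"tx": 0, "ty": 0, "tz": 0, "roll": 0, "jaw": -0.3},
    {"tx": 0, "ty": 0, "tz": -0.1, "roll": 0, "jaw": -0.3},
    {"tx": 0, "ty": 0, "tz": -0.15, "roll": 0, "jaw": -0.3},
    {"tx": 0, "ty": 0, "tz": -0.2, "roll": 0, "jaw": -0.3},
    {"tx": 0, "ty": 0, "tz": -0.2, "roll": 0, "jaw": -0.3},
    {"tx": 0.1, "ty": 0.1, "tz": -0.2, "roll": 0, "jaw": 1},
    {"tx": 0.1, "ty": 0.1, "tz": -0.2, "roll": 0, "jaw": 1},
    {"tx": 0.1, "ty": 0.1, "tz": -0.2, "roll": 0, "jaw": 1},
    {"tx": 0, "ty": 0, "tz": 0, "roll": 0, "jaw": 1},
  ],
)

```text
t: 30.15
tool_pos: [459.8, 133.5, 278.0]
eef_rot: [-0.003, 1.0, 0.001, 0.004]
contact_force: [1.0, -0.0, -0.1]
grip_width: 0.5
finger_force: 0.0
```

```bash
python3 - <<'E'
from look import *
look()
print(manip.state()['tool_pos'])
im,p=grab('wrist','w5')
H,S,V=cv2.split(cv2.cvtColor(im,cv2.COLOR_RGB2HSV))
c=cv2.imread('pics/w5.png');d=cv2.imread('pics/scene'+'L.png')[100:310,180:390];d=cv2.resize(d,None,fx=2,fy=2)
cv2.imwrite('pics/w5b.png',np.hstack([cv2.resize(c,(380,420)),d]))
E
```

```text
scene cap [288.5 244.3] [ 6  6 31] [652. -78.  48.]
scene cap [243.5 259.5] [ 6  6 32] [ 558. -205.   48.]
scene white [321.3 246.5] [ 19  19 178] [741.  -9.  15.]
side cap [299.9 226.2] [ 7  7 36] [650. -80.  48.]
side cap [276.6 257.3] [ 9  8 58] [ 557. -207.   48.]
side white [325.7 218. ] [ 28   8 176] [751. -10.  15.]
side white [330.6 314.9] [ 18  10 149] [ 656. -408.   15.]
[460.362969   129.06446219 273.56231072]
```

View pics/w5b.png

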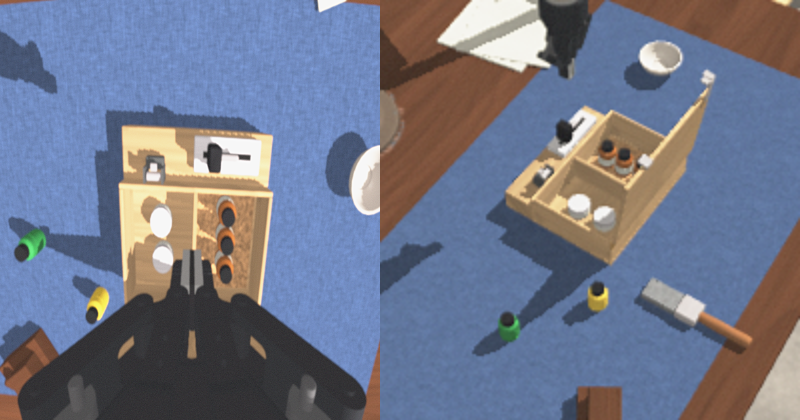

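All five items are in: tins at panel positions (161,220) and (162,258), bottles on the cork. The lid still stands open. I'll go over the lid and behind it, with the fingers shut.

>>> apply_moves(
  deltas=[
    {"tx": 0, "ty": 0, "tz": -0.15, "roll": 0, "jaw": 1},
    {"tx": -0.186, "ty": -0.028, "tz": 0, "roll": 0, "jaw": 1},
    {"tx": -0.186, "ty": -0.028, "tz": 0, "roll": 0, "jaw": 1},
    {"tx": -0.186, "ty": -0.028, "tz": 0, "roll": 0, "jaw": 1},
    {"tx": -0.186, "ty": -0.028, "tz": 0, "roll": 0, "jaw": 1},
    {"tx": -0.186, "ty": -0.028, "tz": 0, "roll": 0, "jaw": 1},
    {"tx": -0.186, "ty": -0.028, "tz": 0, "roll": 0, "jaw": 1},
    {"tx": -0.186, "ty": -0.028, "tz": 0, "roll": 0, "jaw": 1},
    {"tx": 0, "ty": 0, "tz": 0, "roll": 0, "jaw": 1},
    {"tx": 0, "ty": 0, "tz": 0, "roll": 0, "jaw": 1},
  ],
)

```text
t: 31.3
tool_pos: [720.7, 89.2, 298.6]
eef_rot: [-0.0, 1.0, -0.0, -0.002]
contact_force: [-0.3, 0.7, -0.6]
grip_width: -0.1
finger_force: 0.0
```

>>> apply_moves(
  deltas=[
    {"tx": 0, "ty": 0, "tz": 0.19, "roll": 0, "jaw": 1},
    {"tx": 0, "ty": 0, "tz": 0.185, "roll": 0, "jaw": 1},
    {"tx": 0, "ty": 0, "tz": 0, "roll": 0, "jaw": 1},
    {"tx": 0.08, "ty": 0, "tz": 0, "roll": 0, "jaw": 1},
    {"tx": 0.08, "ty": 0, "tz": 0, "roll": 0, "jaw": 1},
    {"tx": 0.08, "ty": 0, "tz": 0, "roll": 0, "jaw": 1},
    {"tx": 0.085, "ty": 0, "tz": 0, "roll": 0, "jaw": 1},
    {"tx": 0.06, "ty": 0, "tz": 0, "roll": 0, "jaw": 1},
    {"tx": 0.06, "ty": 0, "tz": 0.005, "roll": 0, "jaw": 1},
    {"tx": 0.06, "ty": 0, "tz": 0.005, "roll": 0, "jaw": 1},
    {"tx": 0, "ty": 0, "tz": 0, "roll": 0, "jaw": 1},
  ],
)

```text
t: 32.4
tool_pos: [618.8, 90.2, 227.5]
eef_rot: [-0.001, 1.0, -0.0, 0.001]
contact_force: [-0.4, -0.3, -0.2]
grip_width: 0.0
finger_force: 0.0
```

>>> apply_moves(
  deltas=[
    {"tx": 0.058, "ty": 0, "tz": 0.025, "roll": 0, "jaw": 1},
    {"tx": 0.058, "ty": 0, "tz": 0.03, "roll": 0, "jaw": 1},
    {"tx": 0.058, "ty": 0, "tz": 0.03, "roll": 0, "jaw": 1},
    {"tx": 0.05, "ty": 0, "tz": 0.033, "roll": 0, "jaw": 1},
    {"tx": 0.05, "ty": 0, "tz": 0.035, "roll": 0, "jaw": 1},
    {"tx": 0.05, "ty": 0, "tz": 0.037, "roll": 0, "jaw": 1},
  ],
)

```text
t: 33.0
tool_pos: [555.6, 90.2, 188.7]
eef_rot: [-0.001, 1.0, 0.0, 0.001]
contact_force: [1.6, 0.2, 0.6]
grip_width: 0.2
finger_force: 0.9
```

```bash
python3 - <<'E'
from h import *
print(manip.state()['tool_pos'],manip.state()['contact_force'])
grab('side','s6');grab('scene','sc6')
a=cv2.resize(cv2.imread('pics/s6.png')[100:310,180:380],None,fx=2,fy=2)
b=cv2.resize(cv2.imread('pics/sc6.png')[100:310,200:390],None,fx=2,fy=2)
cv2.imwrite('pics/m6.png',np.hstack([a,b]))
E
```

```text
[555.55954562  90.24490262 188.67679499] [1.62627378 0.21305589 0.58312762]
```

View pics/m6.png

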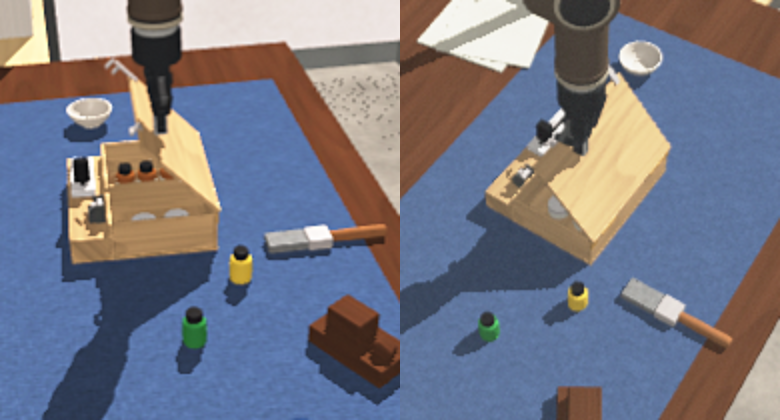

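The lid follows: it is now at about 50° and leaning forward in both views. I'll carry on along the arc.

>>> apply_moves(
  deltas=[
    {"tx": 0.044, "ty": 0, "tz": 0.043, "roll": 0, "jaw": 1},
    {"tx": 0.042, "ty": 0, "tz": 0.045, "roll": 0, "jaw": 1},
    {"tx": 0.039, "ty": 0, "tz": 0.047, "roll": 0, "jaw": 1},
    {"tx": 0.03, "ty": 0, "tz": 0.055, "roll": 0, "jaw": 1},
    {"tx": 0.028, "ty": 0, "tz": 0.055, "roll": 0, "jaw": 1},
    {"tx": 0.024, "ty": 0, "tz": 0.055, "roll": 0, "jaw": 1},
    {"tx": 0.04, "ty": 0, "tz": 0.04, "roll": 0, "jaw": 1},
    {"tx": 0.04, "ty": 0, "tz": 0.04, "roll": 0, "jaw": 1},
    {"tx": 0.04, "ty": 0, "tz": 0.035, "roll": 0, "jaw": 1},
  ],
)

```text
t: 34.0
tool_pos: [488.5, 89.6, 103.5]
eef_rot: [-0.001, 1.0, -0.0, -0.0]
contact_force: [0.2, 0.3, 1.5]
grip_width: 0.2
finger_force: 0.5
```

>>> apply_moves(
  deltas=[
    {"tx": 0, "ty": 0, "tz": 0.02, "roll": 0, "jaw": 1},
    {"tx": 0, "ty": 0, "tz": 0.02, "roll": 0, "jaw": 1},
    {"tx": 0, "ty": 0, "tz": 0.01, "roll": 0, "jaw": 1},
    {"tx": 0, "ty": 0, "tz": 0.01, "roll": 0, "jaw": 1},
    {"tx": 0, "ty": 0, "tz": 0, "roll": 0, "jaw": 1},
  ],
)

```text
t: 34.5
tool_pos: [489.2, 89.6, 92.5]
eef_rot: [-0.001, 1.0, -0.0, -0.0]
contact_force: [-2.5, -0.2, 5.4]
grip_width: 0.1
finger_force: 2.8
```

>>> apply_moves(
  deltas=[
    {"tx": 0, "ty": 0, "tz": 0.01, "roll": 0, "jaw": 1},
    {"tx": 0, "ty": 0, "tz": 0.01, "roll": 0, "jaw": 1},
    {"tx": 0, "ty": 0, "tz": 0, "roll": 0, "jaw": 1},
  ],
)

```text
t: 34.8
tool_pos: [489.3, 89.7, 91.7]
eef_rot: [-0.001, 1.0, -0.002, 0.001]
contact_force: [-16.6, -5.9, 49.7]
grip_width: -0.2
finger_force: 24.8
```

>>> apply_moves(
  deltas=[
    {"tx": 0, "ty": 0, "tz": -0.1, "roll": 0, "jaw": 1},
    {"tx": 0, "ty": 0, "tz": -0.2, "roll": 0, "jaw": 1},
    {"tx": 0, "ty": 0, "tz": -0.2, "roll": 0, "jaw": 1},
    {"tx": 0, "ty": 0, "tz": -0.2, "roll": 0, "jaw": 1},
    {"tx": 0, "ty": 0, "tz": -0.1, "roll": 0, "jaw": 1},
    {"tx": 0, "ty": 0, "tz": 0, "roll": 0, "jaw": 1},
    {"tx": 0, "ty": 0, "tz": 0, "roll": 0, "jaw": 1},
  ],
)

```text
t: 35.5
tool_pos: [489.3, 89.3, 248.1]
eef_rot: [-0.0, 1.0, -0.0, 0.0]
contact_force: [0.2, -0.9, 0.4]
grip_width: -0.3
finger_force: 0.0
```

```bash
python3 - <<'E'
from h import *
print(manip.state()['tool_pos'],manip.state()['contact_force'])
im,p=grab('wrist','w7');grab('side','s7')
for x in range(425,436,5):
  for y in (140,150,160): print(x,y,np.round(proj(p,(x,y,99.5))))
a=cv2.resize(cv2.imread('pics/s7.png')[140:260,190:310],(400,400))
cv2.imwrite('pics/m7.png',np.hstack([cv2.resize(cv2.imread('pics/w7.png'),(400,400))*0+cv2.resize(cv2.imread('pics/w7.png')[0:280,140:420],(400,400)),a]))
E
```

```text
[489.32954584  89.34106631 248.07741288] [ 0.17464085 -0.88182831  0.38885346]
425 140 [339. 129.]
425 150 [351. 129.]
425 160 [362. 129.]
430 140 [339. 135.]
430 150 [350. 135.]
430 160 [361. 135.]
435 140 [339. 140.]
435 150 [350. 140.]
435 160 [361. 141.]
```

View pics/m7.png

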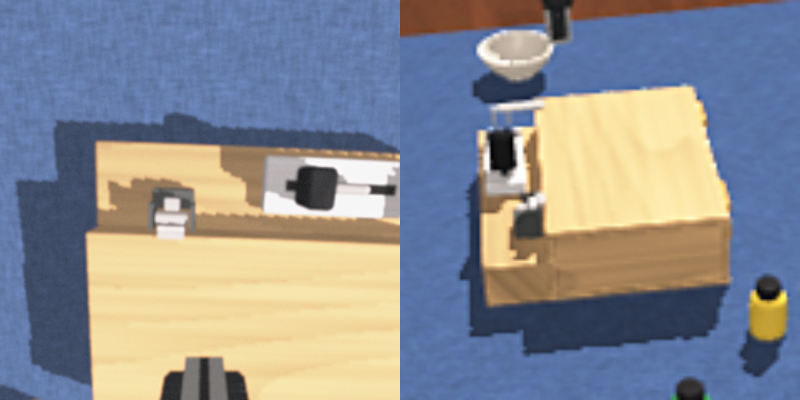

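The lid is flat and shut. The grip top is centred at about (364,132) in the wrist picture, i.e. about (428,163), which fits a travel of about 8 mm. I'll come down on its -y side.

>>> apply_moves(
  deltas=[
    {"tx": 0.155, "ty": 0.1, "tz": 0, "roll": 0, "jaw": 1},
    {"tx": 0.15, "ty": 0.095, "tz": 0, "roll": 0, "jaw": 1},
    {"tx": 0, "ty": 0, "tz": 0.2, "roll": 0, "jaw": 1},
    {"tx": 0, "ty": 0, "tz": 0.2, "roll": 0, "jaw": 1},
    {"tx": 0, "ty": 0, "tz": 0.2, "roll": 0, "jaw": 1},
    {"tx": 0, "ty": 0, "tz": 0.12, "roll": 0, "jaw": 1},
    {"tx": 0, "ty": 0, "tz": 0.075, "roll": 0, "jaw": 1},
    {"tx": 0, "ty": 0, "tz": 0, "roll": 0, "jaw": 1},
  ],
)

```text
t: 36.4
tool_pos: [426.0, 128.3, 86.6]
eef_rot: [-0.001, 1.0, -0.0, -0.003]
contact_force: [-1.4, -0.2, -0.1]
grip_width: -0.2
finger_force: 0.0
```

>>> apply_moves(
  deltas=[
    {"tx": 0, "ty": 0.03, "tz": 0, "roll": 0, "jaw": 1},
    {"tx": 0, "ty": 0.04, "tz": 0, "roll": 0, "jaw": 1},
    {"tx": 0, "ty": 0.04, "tz": 0, "roll": 0, "jaw": 1},
    {"tx": 0, "ty": 0.04, "tz": 0, "roll": 0, "jaw": 1},
    {"tx": 0, "ty": 0.04, "tz": 0, "roll": 0, "jaw": 1},
    {"tx": 0, "ty": 0.04, "tz": 0, "roll": 0, "jaw": 1},
  ],
)

```text
t: 37.0
tool_pos: [428.6, 175.4, 89.7]
eef_rot: [-0.001, 1.0, 0.0, 0.0]
contact_force: [1.6, -2.7, 0.3]
grip_width: 0.4
finger_force: 1.1
```

Contact is about 2.7 N, the slide's own friction. I'll continue in small steps to the stop.

>>> apply_moves(
  deltas=[
    {"tx": 0, "ty": 0.02, "tz": 0, "roll": 0, "jaw": 1},
    {"tx": 0, "ty": 0.02, "tz": 0, "roll": 0, "jaw": 1},
    {"tx": 0, "ty": 0.01, "tz": 0, "roll": 0, "jaw": 1},
    {"tx": 0, "ty": 0.01, "tz": 0, "roll": 0, "jaw": 1},
  ],
)

```text
t: 37.4
tool_pos: [428.2, 186.6, 89.2]
eef_rot: [-0.001, 1.0, -0.0, -0.0]
contact_force: [1.6, -1.6, 0.8]
grip_width: -0.1
finger_force: 1.0
```

>>> apply_moves(
  deltas=[
    {"tx": 0, "ty": 0.01, "tz": 0, "roll": 0, "jaw": 1},
    {"tx": 0, "ty": 0.01, "tz": 0, "roll": 0, "jaw": 1},
  ],
)

```text
t: 37.6
tool_pos: [428.2, 190.5, 89.3]
eef_rot: [-0.001, 1.0, -0.0, -0.0]
contact_force: [1.6, -1.6, 0.1]
grip_width: -0.1
finger_force: 1.0
```

>>> apply_moves(
  deltas=[
    {"tx": 0, "ty": 0.01, "tz": 0, "roll": 0, "jaw": 1},
    {"tx": 0, "ty": 0.01, "tz": 0, "roll": 0, "jaw": 1},
  ],
)

```text
t: 37.8
tool_pos: [428.2, 194.0, 89.2]
eef_rot: [-0.001, 1.0, -0.001, -0.0]
contact_force: [2.0, -9.1, 4.2]
grip_width: -0.2
finger_force: 4.6
```

>>> apply_moves(
  deltas=[
    {"tx": 0, "ty": 0.01, "tz": 0, "roll": 0, "jaw": 1},
    {"tx": 0, "ty": 0.01, "tz": 0, "roll": 0, "jaw": 1},
  ],
)

```text
t: 38.0
tool_pos: [428.2, 194.5, 89.1]
eef_rot: [0.001, 1.0, -0.004, -0.001]
contact_force: [-0.2, -20.5, 12.1]
grip_width: -0.2
finger_force: 9.9
```

The force has risen to 20 N with no more motion, so this is the end stop. I'll back off, retreat and check.

>>> apply_moves(
  deltas=[
    {"tx": 0, "ty": -0.05, "tz": 0, "roll": 0, "jaw": 1},
    {"tx": 0, "ty": -0.1, "tz": 0, "roll": 0, "jaw": 1},
    {"tx": 0, "ty": 0, "tz": -0.2, "roll": 0, "jaw": 1},
    {"tx": 0, "ty": 0, "tz": -0.2, "roll": 0, "jaw": 1},
    {"tx": 0, "ty": 0, "tz": -0.2, "roll": 0, "jaw": 1},
    {"tx": 0, "ty": 0, "tz": -0.2, "roll": 0, "jaw": 1},
    {"tx": 0, "ty": -0.2, "tz": 0, "roll": 0, "jaw": 1},
    {"tx": 0, "ty": -0.2, "tz": 0, "roll": 0, "jaw": 1},
    {"tx": 0, "ty": 0, "tz": 0, "roll": 0, "jaw": 1},
    {"tx": 0, "ty": 0, "tz": 0, "roll": 0, "jaw": 1},
  ],
)

```text
t: 39.0
tool_pos: [428.3, 88.2, 249.3]
eef_rot: [0.0, 1.0, 0.0, 0.0]
contact_force: [0.3, -0.4, -0.3]
grip_width: -0.2
finger_force: 0.0
```

```bash
python3 - <<'E'
from h import *
grab('scene','sc8');grab('side','s8')
a=cv2.resize(cv2.imread('pics/s8.png')[140:310,190:380],None,fx=2,fy=2)
b=cv2.resize(cv2.imread('pics/sc8.png')[120:290,210:400],None,fx=2,fy=2)
cv2.imwrite('pics/m8.png',np.hstack([a,b]))
E
```

```text
(no output)
```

View pics/m8.png

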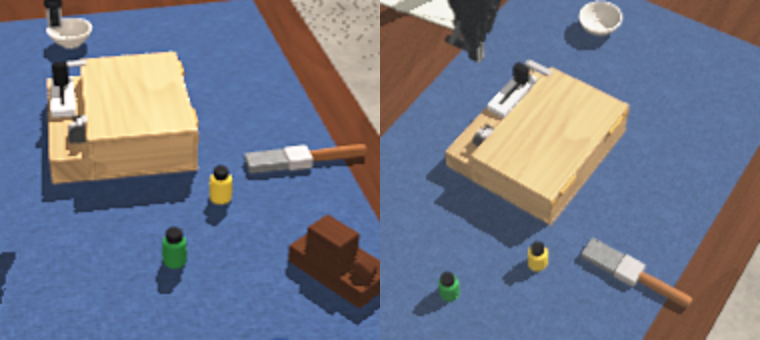

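The lid is shut, the grip is at the far left end of its track, and the bystanders haven't moved. I'll hand the job in.

```bash
python3 -c "
from station import manip
print(manip.job_done())"
```

```text
the job is handed in; nothing more can be done
None
```

The job is handed in: three bottles and two tins (all that were on the bench) are packed, the lid is shut past its catch and the lock is at its end stop; my last press on the lid briefly reached about 50 N, above the 25 N said to do no harm, with no visible damage.

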